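Start the hold-down bolt of a tube-rack mixer

ROBOT

A 6-joint arm with a two-finger parallel gripper is mounted at the origin on the work surface. World frame = base frame: x ahead of the robot, y to its left, z up, the work surface at z = 0. Lengths are in m, angles in degrees, forces in N, time in s.
With the tool pointing down it reaches from about 0.4 to 0.825 m from the base axis. Payload 7 kg.
Tool frame: the origin (TCP) lies at the very end of the fingers, on their centre line; the grasp point (between the pads) lies 19 mm behind it; z points along the fingers, y is the line along which they close (so a half turn about z gives the same grasp; the last joint's range is limited). The gripper opens to 88 mm and grips with 3 to 60 N. Pads are 19 mm wide; open, the fingers measure 130 mm over their backs; the gripper's body (78 mm by 193 mm) begins 47 mm behind the grasp point.
Start: joints at [-52.535, 20.546, 0.682, 0, -70.136, -16.507], TCP at [0.241, -0.63, 0.227] pointing down, gripper open.
Joint ranges: [-176.03, 176.03], [-82.01, 121.73], [-58.28, 71.71], [-173.87, 95.51], [-174.79, -0.11], [-173.66, 173.66]. Speed limits (degrees/s): [136.94, 136.94, 172.46, 180, 180, 180].

INTERFACE

Orientations are given as [roll, pitch, yaw] about the fixed x, y, z axes, in that order (R = Rz(yaw) Ry(pitch) Rx(roll)).
In Python, from plant import ctrl, cams, workorder gives the robot as it stands.
- The arm moves only by the tool play_rows, never from a script. Its argument "motion" is a list of rows, each an object of numbers: "x", "y", "z": the shift along the tool's x, y, z normalised to -1 to 1, where 1 is 0.025 m; "rx", "ry", "rz": the turn, a rotation vector about the tool's x, y, z normalised to -1 to 1, where 1 is 4 degrees. A call has 1 to 20 rows; each row shifts and turns the commanded pose from where the row before left it, along the tool's axes as they then stand; what a row does not reach is not made up. A row lasts 1/8 s, in which the tool goes at most 62.5 mm and 10.7 degrees, less where a joint would pass 70% of its speed; a pose out of reach is approached as far as the arm can. A call with a number of a shift or a turn outside -1 to 1 is refused whole. A call with a gripper value outside its range is refused whole. "fingers" is the opening, from -1 (shut) to 1 (fully open), set as the call begins (left out, the last holds). The fingers move at their own pace and stop on an object; the grip force is fixed at half the most. Time passes only in rows, so rows that do not move let the fingers close. It gives the time, the measured TCP pose, the force, the opening and the grip force at its end, in the units of the state.
- ctrl.get_obs(): the state, without advancing time (a new reading comes with each control period).
- cams.snapshot(name): name is "scene" or "top"; returns the picture (480x640x3 uint8, blue, green, red); there is no depth.
- cams.get_calibration(name): a dict with "vertical_fov" (degrees; the focal length in pixels is half the picture's height over the tangent of half this angle, whatever the lens; pixels are square), "cx", "cy" (the principal point, pixels), "position" and "rotation" of the camera in the world. Camera axes: x right, y up, looking along -z (the intrinsics and any distortion apply to the point x, -y, -z); pixel columns grow to the right and rows downward; lengths in m; the calibration is good to about 2 mm. A picture is of the moment at which its call begins. get_calibration takes no time and is no camera call.
- workorder.close_job(): hands the job in; it is judged then, once.
The state is a dict: "clock": time; "joint_pos": joint angles; "qvel": joint speeds; "tau": joint torques, N m; "tool_pos": TCP position; "orientation": TCP orientation; "force": force on the tool from outside, world axes, zero at the start; "moment": the same for the moment, N m; "opening": finger opening in m; "gripper_force": force on a finger pad.
Only numpy, scipy, OpenCV 4.12 (cv2) and the standard library are available. Lean on these libraries where they do the work, as an engineer would, in place of code of your own. Each camera call takes 0.05 s, during which the arm holds its last target. There are 200 camera calls.

TASK

The bar over the tubes on the mixer is fastened at one end, but the thumb bolt at its other end, the one that stands high, is only resting on its thread. Turn that bolt backward (anticlockwise from above) until it drops into the thread, stop there, then turn it forward (clockwise) one full turn from where it dropped, give or take a quarter, and finish with the gripper still holding its head. Leave the other things on the mixer and the bench where they are.

Things in the scene. Friction and masses are not known exactly. Their poses are not given: they have to be found in the camera images.
- mixer: white bench mixer 210 x 320 mm, fixed; aluminium deck 50 mm above the bench. On it a rack of 15 purple-capped tubes, tops 104 mm up, and across them along the mixer's y axis a steel hold-down bar 40 mm wide, 275 mm long, top 108 mm up. Origin under the centre, x away from the robot at yaw 0. High bolt at y = +115 mm; at y = -115 mm an identical bolt already home on the bar, not to be turned
- boss (a point): fixed point where the high bolt's vertical axis meets the top of the bar, 108 mm above the bench
- bolt_head (a point): centre of the top face of the high thumb bolt: ribbed round metal head, 36 mm across, 30 mm high, on a 17 mm shank; its underside about 20 mm above the bar at the start. Captive: it only turns about the vertical and moves up and down (from 3 mm above depth 0 to 22 mm below); 0.17 kg, sinks by its weight alone. The point moves with it. A small raised rib runs from the centre of the top to its rim
- bolt_turn (a joint): angle of the high bolt, rad, growing as it turns clockwise seen from above, counting on over several turns, no stops, very little torque (about 0.02 N m). The reading at the start varies; the drop comes 0.7 to 2.9 rad backward of the start
- bolt_depth (a joint): how far the high bolt has sunk, m; 0 = head underside 22 mm above the bar, top of the thread. Right-hand thread, 6 mm pitch: on the thread it rises 0.95 mm per rad backward, sinks as much per rad forward. Turned backward off the start of the thread it falls 6 mm at once (less what it climbs if turned on). A firm grip carries it: it then falls only when the grip opens
- marker: capped marker pen, 114 mm long, 13 mm thick, lying on the mixer's deck on the robot's side of the tubes; origin under its middle
- vial: small amber vial with white cap, 24 mm across, 42 mm high, standing on the mixer's deck on the far side of the tubes; origin under its centre
- reagent: screw-capped reagent bottle, 72 mm across, 170 mm high, on the bench to the left; origin under its centre
- beaker: clear beaker, 76 mm across, 100 mm high, on the bench to the left; origin under its centre
- tape: roll of tape lying flat, 90 mm across, 19 mm high, on the bench to the left; origin under its centre
- spare_rack: white rack of capped tubes, about 100 x 144 mm, 76 mm high, on the bench to the right; origin under its centre
- pen_cup: clear cup of pens, 72 mm across, 140 mm high with its pens, on the bench to the right; origin under its centre

How it is judged:
By the outcome, as a careful person would: the job done as asked, in the order asked, and still so for the second after the job is handed in, while the arm keeps its last pose, push and grip.
It also fails if it takes over 64 s, if anything falls off the work surface, if the arm or the gripper's body presses on something with over 40 N, if the wrist force passes 120 N, or if a joint passes its speed limit or range.

## Working session

There is one attempt and no reset: what is moved stays moved. The work goes in short steps, Python scripts to look and compute and a tool call to move; the robot and the scene stay as the last step left them, time stands still between calls to the robot, and variables do not carry over. Pictures are saved under pics/ and viewed, at most 10 in all, crops included, and the job is handed in when it is done.

Besides the shell and the picture viewer there is one more tool, called after ">>>" as name(argument=value, ...), one argument or row to a line, values as JSON. play_rows: Moves the arm, as the interface text tells. Its arguments: {"type":"object","properties":{"motion":{"type":"array"},"fingers":{"type":"number"}},"required":["motion"]}

```bash
mkdir -p pics
python3 - <<'E'
from plant import ctrl,cams
import cv2
for n in("scene","top"):
    cv2.imwrite(f"pics/{n}0.png",cams.snapshot(n)); print(n,cams.get_calibration(n))
o=ctrl.get_obs(); print(o)
E
```

```text
scene {'vertical_fov': 56.54139905894572, 'cx': 327.1785209111946, 'cy': 243.31080849067945, 'position': array([ 1.08074454, -0.39106972,  0.9049615 ]), 'rotation': array([41.32677736, -1.0189589 , 57.07043674])}
top {'vertical_fov': 50.24176625672359, 'cx': 324.3968083517038, 'cy': 243.81149048201232, 'position': array([ 0.46544288, -0.0242155 ,  1.19504919]), 'rotation': array([  2.7488455 ,   0.13113926, -90.65335488])}
{'clock': 0.1, 'joint_pos': array([-5.25329800e+01,  2.05870051e+01,  6.41949546e-01, -1.74128462e-02,
       -7.01356705e+01, -1.65086425e+01]), 'qvel': array([-0.05281897, -0.09068317,  0.06223721,  0.13026944,  0.08931013,
       -0.04524917]), 'tau': array([-3.33753916e-03, -5.84161198e+01,  2.93749988e+01,  7.01554656e+00,
        1.01499268e-02, -8.34064986e-05]), 'tool_pos': array([ 0.24129335, -0.62995956,  0.2257433 ]), 'orientation': array([ 1.79917950e+02, -7.24568356e-03, -1.59047546e+02]), 'force': array([0.30563004, 0.15944869, 0.53121537]), 'moment': array([-0.00696064, -0.05001186,  0.01192524]), 'gripper_force': 0.0, 'opening': 0.08770397942937634}
```

View pics/scene0.png

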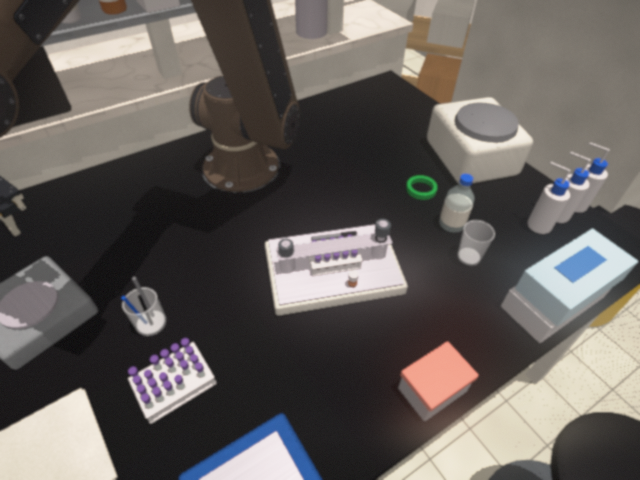

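View pics/top0.png

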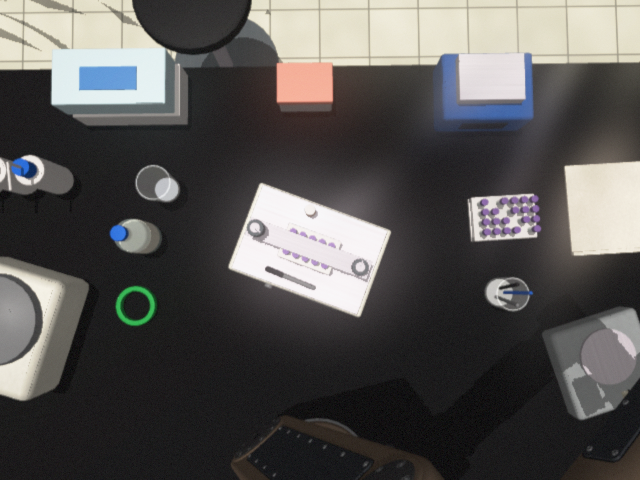

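The top view shows the high bolt at about (257,229) and the home bolt at about (361,267). In the scene view they are at (383,230) and (286,247). I'll zoom in on both.

Run:
```python
import cv2,numpy as np
a=cv2.imread("pics/top0.png")[175:325,222:400]; b=cv2.imread("pics/scene0.png")[205:315,255:415]
a=cv2.resize(a,None,fx=3.4,fy=3.4,interpolation=2)[:, :]
b=cv2.resize(b,None,fx=2.2,fy=2.2,interpolation=2)
a=cv2.resize(cv2.imread("pics/top0.png")[205:255,232:282],(400,400),interpolation=2)
b=cv2.resize(cv2.imread("pics/scene0.png")[210:260,360:410],(400,400),interpolation=2)
cv2.imwrite("pics/c0.png",np.hstack([a,b]))
```

```text
(no output)
```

View pics/c0.png

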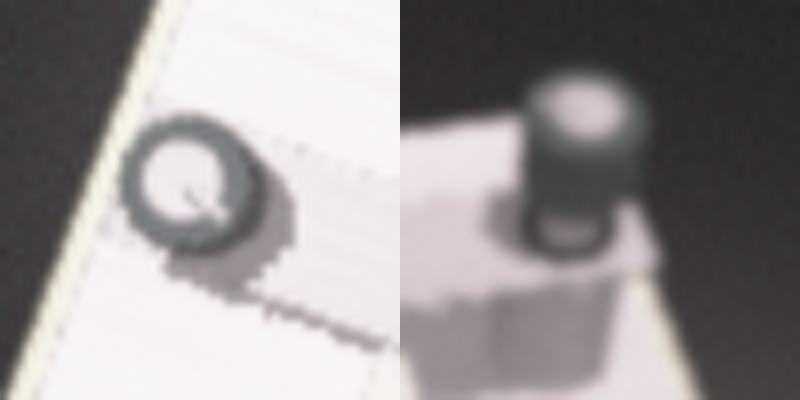

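Left crop: light face disc centred at crop (180,178), i.e. top px (254.5,227.2), with the rib pointing lower right. Right crop: face at scene px ~(383.5,223.4). Next I triangulate.

```bash
cat > h.py <<'E'
import numpy as np,cv2
from scipy.spatial.transform import Rotation as R
from plant import ctrl,cams
C={n:cams.get_calibration(n) for n in("scene","top")}
def ray(n,p):
    c=C[n];f=240/np.tan(np.radians(c["vertical_fov"]/2))
    d=R.from_euler("xyz",c["rotation"],degrees=True).apply([(p[0]-c["cx"])/f,-(p[1]-c["cy"])/f,-1])
    return np.array(c["position"]),d/np.linalg.norm(d)
def plane(n,p,z):
    o,d=ray(n,p);return o+d*(z-o[2])/d[2]
def proj(n,P):
    c=C[n];f=240/np.tan(np.radians(c["vertical_fov"]/2))
    v=R.from_euler("xyz",c["rotation"],degrees=True).inv().apply(np.array(P)-c["position"])
    return c["cx"]-f*v[0]/v[2],c["cy"]+f*v[1]/v[2]
def tri(pt,ps):
    o1,d1=ray("top",pt);o2,d2=ray("scene",ps)
    s=np.linalg.lstsq(np.c_[d1,-d2],o2-o1,rcond=None)[0]
    a,b=o1+s[0]*d1,o2+s[1]*d2
    return (a+b)/2,np.linalg.norm(a-b)
def disc(img,p,r,thr):
    x0,y0=int(p[0]-r),int(p[1]-r);g=cv2.cvtColor(img[y0:y0+2*r,x0:x0+2*r],6)
    n,l,s,c=cv2.connectedComponentsWithStats((g>thr).astype(np.uint8),connectivity=4)
    i=l[int(p[1])-y0,int(p[0])-x0];return c[i]+[x0,y0],s[i]
E
python3 - <<'E'
from h import *
t=cv2.imread("pics/top0.png");s=cv2.imread("pics/scene0.png")
print(disc(t,(254,227),8,170),disc(s,(383,223),8,140))
P,e=tri((254.6,227.3),(383.5,223.5));print("head",P,e)
for n,p in(("top",(254.6,227.3)),("scene",(383.5,223.5))):print(n,plane(n,p,.158))
g=cv2.cvtColor(t,6);m=(g>150).astype(np.uint8)
n,l,st,c=cv2.connectedComponentsWithStats(m);i=l[250,350]
cs,_=cv2.findContours((l==i).astype(np.uint8),0,1);b=cv2.minAreaRect(max(cs,key=cv2.contourArea));print(b)
q=np.array([plane("top",p,.05)[:2] for p in cv2.boxPoints(b)]);print(q)
print([ (np.linalg.norm(q[k]-q[k-1]),np.degrees(np.arctan2(*(q[k]-q[k-1])[::-1]))) for k in range(4)],q.mean(0))
E
```

```text
(array([254.6744186 , 227.30232558]), array([ 4,  3, 10, 11, 86], dtype=int32)) (array([382.81481481, 223.14814815]), array([ 3,  5, 10,  7, 54], dtype=int32))
head [0.55196192 0.12121242 0.15572676] 0.004476320335690495
top [0.55048244 0.11903671 0.158     ]
scene [0.55457783 0.12170773 0.158     ]
((308.80145263671875, 250.1515655517578), (140.95372009277344, 94.25010681152344), 20.170654296875)
[[ 0.46418161  0.19747252]
 [ 0.66245376  0.12376916]
 [ 0.54922884 -0.17233246]
 [ 0.35288734 -0.09660909]]
[(np.float64(0.31443665087009653), np.float64(69.27100726411477)), (np.float64(0.21152785215688807), np.float64(-20.391522048239118)), (np.float64(0.317011125572184), np.float64(-110.92612251179109)), (np.float64(0.21043767041834138), np.float64(158.90978155288417))] [0.50718789 0.01307503]
```

>>> play_rows(
  motion=[
    {"x": -0.95, "y": 1},
    {"x": -0.95, "y": 1},
    {"x": -0.95, "y": 1},
    {"x": -0.95, "y": 1},
    {"x": -0.95, "y": 1},
    {"x": -0.95, "y": 1},
    {"x": -0.95, "y": 1},
    {"x": -0.95, "y": 1},
    {"x": -0.95, "y": 1},
    {"x": -0.95, "y": 1},
    {"x": -0.95, "y": 1},
    {"x": -0.95, "y": 1},
    {"x": -0.95, "y": 1},
    {"x": -0.95, "y": 1},
    {"x": -0.95, "y": 1},
    {"x": -0.95, "y": 1},
    {"x": -0.95, "y": 1},
    {"x": -0.95, "y": 1},
    {"x": -0.95, "y": 1},
    {"x": -0.95, "y": 1},
  ],
)

```text
$.motion[0]: bad value
```

>>> play_rows(
  motion=[
    {"x": -0.95, "y": 1.0, "z": 0.0, "rx": 0.0, "ry": 0.0, "rz": 0.0},
  ],
)

```text
clock: 0.22
tool_pos: [0.254, -0.599, 0.2251]
orientation: [179.9, -0.0, -159.2]
force: [0.5, 0.8, 0.8]
opening: 0.0877
gripper_force: 0.0
```

>>> play_rows(
  motion=[
    {"x": -0.94, "y": 1.0, "z": 0.0, "rx": 0.0, "ry": 0.0, "rz": 0.0},
    {"x": -0.94, "y": 1.0, "z": 0.0, "rx": 0.0, "ry": 0.0, "rz": 0.0},
    {"x": -0.94, "y": 1.0, "z": 0.0, "rx": 0.0, "ry": 0.0, "rz": 0.0},
    {"x": -0.94, "y": 1.0, "z": 0.0, "rx": 0.0, "ry": 0.0, "rz": 0.0},
    {"x": -0.94, "y": 1.0, "z": 0.0, "rx": 0.0, "ry": 0.0, "rz": 0.0},
    {"x": -0.94, "y": 1.0, "z": 0.0, "rx": 0.0, "ry": 0.0, "rz": 0.0},
    {"x": -0.94, "y": 1.0, "z": 0.0, "rx": 0.0, "ry": 0.0, "rz": 0.0},
    {"x": -0.94, "y": 1.0, "z": 0.0, "rx": 0.0, "ry": 0.0, "rz": 0.0},
    {"x": -0.94, "y": 1.0, "z": 0.0, "rx": 0.0, "ry": 0.0, "rz": 0.0},
    {"x": -0.94, "y": 1.0, "z": 0.0, "rx": 0.0, "ry": 0.0, "rz": 0.0},
    {"x": -0.94, "y": 1.0, "z": 0.0, "rx": 0.0, "ry": 0.0, "rz": 0.0},
    {"x": -0.94, "y": 1.0, "z": 0.0, "rx": 0.0, "ry": 0.0, "rz": 0.0},
    {"x": -0.94, "y": 1.0, "z": 0.0, "rx": 0.0, "ry": 0.0, "rz": 0.0},
    {"x": -0.94, "y": 1.0, "z": 0.0, "rx": 0.0, "ry": 0.0, "rz": 0.0},
    {"x": -0.94, "y": 1.0, "z": 0.0, "rx": 0.0, "ry": 0.0, "rz": 0.0},
    {"x": -0.94, "y": 1.0, "z": 0.0, "rx": 0.0, "ry": 0.0, "rz": 0.0},
    {"x": -0.94, "y": 1.0, "z": 0.0, "rx": 0.0, "ry": 0.0, "rz": 0.0},
    {"x": -0.94, "y": 1.0, "z": 0.0, "rx": 0.0, "ry": 0.0, "rz": 0.0},
    {"x": -0.94, "y": 1.0, "z": 0.0, "rx": 0.0, "ry": 0.0, "rz": 0.0},
    {"x": -0.94, "y": 1.0, "z": 0.0, "rx": 0.0, "ry": 0.0, "rz": 0.0},
  ],
)

```text
clock: 2.72
tool_pos: [0.5148, 0.0377, 0.2264]
orientation: [180.0, -0.0, -159.0]
force: [0.6, -0.6, 0.1]
opening: 0.0875
gripper_force: 0.0
```

>>> play_rows(
  motion=[
    {"x": -0.83, "y": 0.86, "z": 0.0, "rx": 0.0, "ry": 0.0, "rz": 0.0},
    {"x": -0.83, "y": 0.86, "z": 0.0, "rx": 0.0, "ry": 0.0, "rz": 0.0},
    {"x": -0.83, "y": 0.86, "z": 0.0, "rx": 0.0, "ry": 0.0, "rz": 0.0},
    {"x": 0.0, "y": 0.0, "z": 0.1, "rx": 0.0, "ry": 0.0, "rz": -1.0},
    {"x": 0.0, "y": 0.0, "z": 0.1, "rx": 0.0, "ry": 0.0, "rz": -1.0},
    {"x": 0.0, "y": 0.0, "z": 0.1, "rx": 0.0, "ry": 0.0, "rz": -1.0},
    {"x": 0.0, "y": 0.0, "z": 0.1, "rx": 0.0, "ry": 0.0, "rz": -1.0},
    {"x": 0.0, "y": 0.0, "z": 0.1, "rx": 0.0, "ry": 0.0, "rz": -1.0},
    {"x": 0.0, "y": 0.0, "z": 0.1, "rx": 0.0, "ry": 0.0, "rz": -1.0},
    {"x": 0.0, "y": 0.0, "z": 0.1, "rx": 0.0, "ry": 0.0, "rz": -1.0},
    {"x": 0.0, "y": 0.0, "z": 0.1, "rx": 0.0, "ry": 0.0, "rz": -1.0},
    {"x": 0.0, "y": 0.0, "z": 0.1, "rx": 0.0, "ry": 0.0, "rz": -1.0},
    {"x": 0.0, "y": 0.0, "z": 0.1, "rx": 0.0, "ry": 0.0, "rz": -1.0},
    {"x": 0.0, "y": 0.0, "z": 0.1, "rx": 0.0, "ry": 0.0, "rz": -1.0},
    {"x": 0.0, "y": 0.0, "z": 0.1, "rx": 0.0, "ry": 0.0, "rz": -1.0},
    {"x": 0.0, "y": 0.0, "z": 0.1, "rx": 0.0, "ry": 0.0, "rz": -1.0},
    {"x": 0.0, "y": 0.0, "z": 0.1, "rx": 0.0, "ry": 0.0, "rz": -1.0},
    {"x": 0.0, "y": 0.0, "z": 0.1, "rx": 0.0, "ry": 0.0, "rz": -1.0},
    {"x": 0.0, "y": 0.0, "z": 0.1, "rx": 0.0, "ry": 0.0, "rz": -1.0},
    {"x": 0.0, "y": 0.0, "z": 0.1, "rx": 0.0, "ry": 0.0, "rz": -1.0},
  ],
)

```text
clock: 5.22
tool_pos: [0.5501, 0.1197, 0.1838]
orientation: [180.0, -0.0, -90.9]
force: [0.6, -0.6, -0.3]
opening: 0.0882
gripper_force: 0.0
```

Run:
```python
from h import *
o=ctrl.get_obs();print(o["joint_pos"],o["tool_pos"],o["orientation"])
Rt=R.from_euler("xyz",o["orientation"],degrees=True)
s=cams.snapshot("scene");t=cams.snapshot("top")
for sg in(-1,1):
    p=o["tool_pos"]+Rt.apply([0,sg*.044,0]);print("tip inner",sg,proj("scene",p))
print("tcp",proj("scene",o["tool_pos"]))
cv2.imwrite("pics/scene1.png",s);cv2.imwrite("pics/top1.png",t)
a=cv2.resize(s[160:270,310:460],None,fx=5,fy=5,interpolation=2)
cv2.imwrite("pics/c1.png",a)
```

```text
[ 3.21894258e+01  1.19272800e+01 -1.71836310e+01 -4.38161544e-03
 -6.09040753e+01 -3.31046567e+01] [0.55007434 0.11965253 0.18381585] [ 1.79985355e+02 -4.97840812e-03 -9.09173615e+01]
tip inner -1 (np.float64(394.65479890183195), np.float64(226.7876731998626))
tip inner 1 (np.float64(371.5986300818814), np.float64(203.38882137060233))
tcp (np.float64(382.85209493517124), np.float64(214.80954606793657))
```

View pics/c1.png

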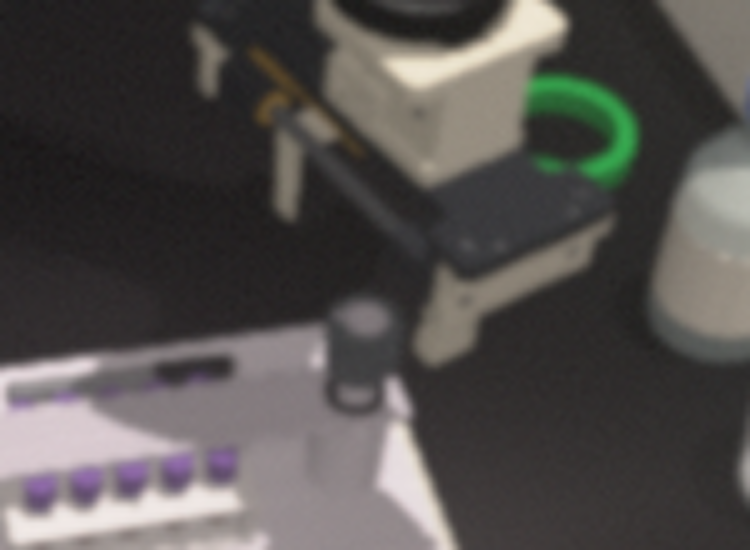

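The fingertips, at about px (398,231) and (367,203), straddle the head, whose face is at about px (383,224). They agree with the projection to about 1 px, so I'll descend and close.

>>> play_rows(
  motion=[
    {"x": 0.0, "y": 0.0, "z": 0.8, "rx": 0.0, "ry": 0.0, "rz": 0.0},
    {"x": 0.0, "y": 0.0, "z": 0.8, "rx": 0.0, "ry": 0.0, "rz": 0.0},
    {"x": 0.0, "y": 0.0, "z": 0.8, "rx": 0.0, "ry": 0.0, "rz": 0.0},
    {"x": 0.0, "y": 0.0, "z": 0.0, "rx": 0.0, "ry": 0.0, "rz": 0.0},
  ],
)

```text
clock: 5.82
tool_pos: [0.549, 0.1189, 0.1227]
orientation: [179.8, -0.1, -91.1]
force: [0.7, -1.0, 0.4]
opening: 0.0879
gripper_force: 0.0
```

>>> play_rows(
  motion=[
    {"x": 0.0, "y": 0.0, "z": 0.0, "rx": 0.0, "ry": 0.0, "rz": 0.0},
    {"x": 0.0, "y": 0.0, "z": 0.0, "rx": 0.0, "ry": 0.0, "rz": 0.0},
    {"x": 0.0, "y": 0.0, "z": 0.0, "rx": 0.0, "ry": 0.0, "rz": 0.0},
    {"x": 0.0, "y": 0.0, "z": 0.0, "rx": 0.0, "ry": 0.0, "rz": 0.0},
  ],
  fingers=-0.1,
)

```text
clock: 6.32
tool_pos: [0.5499, 0.1191, 0.1244]
orientation: [-180.0, 0.0, -91.0]
force: [-0.4, 0.3, -0.8]
opening: 0.0529
gripper_force: 0.0
```

>>> play_rows(
  motion=[
    {"x": 0.0, "y": 0.0, "z": 0.0, "rx": 0.0, "ry": 0.0, "rz": 0.0},
    {"x": 0.0, "y": 0.0, "z": 0.0, "rx": 0.0, "ry": 0.0, "rz": 0.0},
    {"x": 0.0, "y": 0.0, "z": 0.0, "rx": 0.0, "ry": 0.0, "rz": 0.0},
    {"x": 0.0, "y": 0.0, "z": 0.0, "rx": 0.0, "ry": 0.0, "rz": 0.0},
  ],
  fingers=-1.0,
)

```text
clock: 6.82
tool_pos: [0.5504, 0.1192, 0.1243]
orientation: [-179.9, 0.0, -91.0]
force: [3.7, -0.2, 0.6]
opening: 0.0354
gripper_force: 30.0
```

```bash
python3 -c "
from plant import ctrl
o=ctrl.get_obs();print(o)"
```

```text
{'clock': 6.825, 'joint_pos': array([ 3.21432800e+01,  1.51625236e+01, -2.15522855e+01,  2.86979115e-02,
       -5.32193053e+01, -3.31968869e+01]), 'qvel': array([-0.04170635,  0.04522071,  0.13223053, -0.01315078,  0.02445275,
        0.04905907]), 'tau': array([ 9.28593669e-01, -4.65687633e+01,  2.32050347e+01,  4.88029987e+00,
       -1.02770649e+00,  1.33940578e-02]), 'tool_pos': array([0.55044452, 0.11917271, 0.12433818]), 'orientation': array([-1.79932275e+02,  1.68213202e-02, -9.10364272e+01]), 'force': array([ 3.70627098, -0.2290167 ,  0.64883705]), 'moment': array([-0.34066752, -1.27730861, -0.03695092]), 'gripper_force': 29.999595880508423, 'opening': 0.035397994061736375}
```

>>> play_rows(
  motion=[
    {"x": 0.0, "y": -0.02, "z": 0.03, "rx": 0.0, "ry": 0.0, "rz": 0.0},
    {"x": 0.0, "y": 0.0, "z": 0.0, "rx": 0.0, "ry": 0.0, "rz": 0.0},
  ],
)

```text
clock: 7.08
tool_pos: [0.5506, 0.1191, 0.1237]
orientation: [-180.0, 0.0, -91.0]
force: [3.0, -0.0, 4.2]
opening: 0.0355
gripper_force: 30.0
```

>>> play_rows(
  motion=[
    {"x": 0.0, "y": 0.0, "z": 0.0, "rx": 0.0, "ry": 0.0, "rz": -1.0},
    {"x": 0.0, "y": 0.0, "z": 0.0, "rx": 0.0, "ry": 0.0, "rz": -1.0},
    {"x": 0.0, "y": 0.0, "z": 0.0, "rx": 0.0, "ry": 0.0, "rz": -1.0},
  ],
)

```text
clock: 7.45
tool_pos: [0.5507, 0.1194, 0.124]
orientation: [-179.9, 0.0, -78.9]
force: [1.8, 0.5, 5.9]
opening: 0.0352
gripper_force: 30.0
```

>>> play_rows(
  motion=[
    {"x": 0.0, "y": 0.0, "z": 0.0, "rx": 0.0, "ry": 0.0, "rz": -1.0},
    {"x": 0.0, "y": 0.0, "z": 0.0, "rx": 0.0, "ry": 0.0, "rz": -1.0},
    {"x": 0.0, "y": 0.0, "z": 0.0, "rx": 0.0, "ry": 0.0, "rz": -1.0},
  ],
)

```text
clock: 7.82
tool_pos: [0.5509, 0.1193, 0.124]
orientation: [-179.9, -0.0, -66.9]
force: [2.8, -0.3, 5.8]
opening: 0.0356
gripper_force: 30.0
```

>>> play_rows(
  motion=[
    {"x": 0.0, "y": 0.0, "z": 0.0, "rx": 0.0, "ry": 0.0, "rz": -1.0},
    {"x": 0.0, "y": 0.0, "z": 0.0, "rx": 0.0, "ry": 0.0, "rz": -1.0},
    {"x": 0.0, "y": 0.0, "z": 0.0, "rx": 0.0, "ry": 0.0, "rz": -1.0},
    {"x": 0.0, "y": 0.0, "z": 0.0, "rx": 0.0, "ry": 0.0, "rz": -1.0},
  ],
)

```text
clock: 8.32
tool_pos: [0.5512, 0.1195, 0.1243]
orientation: [-179.9, -0.0, -50.9]
force: [2.7, -0.3, 5.9]
opening: 0.0355
gripper_force: 30.0
```

>>> play_rows(
  motion=[
    {"x": 0.0, "y": 0.0, "z": 0.0, "rx": 0.0, "ry": 0.0, "rz": -1.0},
    {"x": 0.0, "y": 0.0, "z": 0.0, "rx": 0.0, "ry": 0.0, "rz": -1.0},
  ],
)

```text
clock: 8.57
tool_pos: [0.5514, 0.1195, 0.1244]
orientation: [-179.9, -0.1, -42.9]
force: [4.4, 1.1, 6.1]
opening: 0.0355
gripper_force: 30.0
```

>>> play_rows(
  motion=[
    {"x": 0.0, "y": 0.0, "z": 0.0, "rx": 0.0, "ry": 0.0, "rz": -1.0},
    {"x": 0.0, "y": 0.0, "z": 0.0, "rx": 0.0, "ry": 0.0, "rz": -1.0},
  ],
)

```text
clock: 8.82
tool_pos: [0.5515, 0.1196, 0.1244]
orientation: [-179.9, -0.1, -34.9]
force: [3.0, 0.2, 7.0]
opening: 0.0355
gripper_force: 30.0
```

>>> play_rows(
  motion=[
    {"x": 0.0, "y": 0.0, "z": 0.0, "rx": 0.0, "ry": 0.0, "rz": -1.0},
    {"x": 0.0, "y": 0.0, "z": 0.0, "rx": 0.0, "ry": 0.0, "rz": -1.0},
  ],
)

```text
clock: 9.07
tool_pos: [0.5516, 0.1196, 0.1246]
orientation: [-179.9, -0.1, -26.9]
force: [3.1, 0.5, 7.9]
opening: 0.0354
gripper_force: 30.0
```

>>> play_rows(
  motion=[
    {"x": 0.0, "y": 0.0, "z": 0.0, "rx": 0.0, "ry": 0.0, "rz": -1.0},
    {"x": 0.0, "y": 0.0, "z": 0.0, "rx": 0.0, "ry": 0.0, "rz": -1.0},
  ],
)

```text
clock: 9.32
tool_pos: [0.5518, 0.1198, 0.1247]
orientation: [-179.9, -0.2, -18.9]
force: [3.3, 1.0, 7.0]
opening: 0.0356
gripper_force: 30.0
```

>>> play_rows(
  motion=[
    {"x": 0.0, "y": 0.0, "z": 0.0, "rx": 0.0, "ry": 0.0, "rz": -1.0},
    {"x": 0.0, "y": 0.0, "z": 0.0, "rx": 0.0, "ry": 0.0, "rz": -1.0},
  ],
)

```text
clock: 9.57
tool_pos: [0.5518, 0.1199, 0.1247]
orientation: [-179.9, -0.2, -10.9]
force: [3.1, 1.2, 7.8]
opening: 0.0353
gripper_force: 30.0
```

>>> play_rows(
  motion=[
    {"x": 0.0, "y": 0.0, "z": 0.0, "rx": 0.0, "ry": 0.0, "rz": -1.0},
    {"x": 0.0, "y": 0.0, "z": 0.0, "rx": 0.0, "ry": 0.0, "rz": -1.0},
  ],
)

```text
clock: 9.82
tool_pos: [0.5518, 0.1199, 0.1248]
orientation: [-179.9, -0.2, -2.9]
force: [1.9, 0.9, 8.8]
opening: 0.0353
gripper_force: 30.0
```

>>> play_rows(
  motion=[
    {"x": 0.0, "y": 0.0, "z": 0.0, "rx": 0.0, "ry": 0.0, "rz": -1.0},
    {"x": 0.0, "y": 0.0, "z": 0.0, "rx": 0.0, "ry": 0.0, "rz": -1.0},
  ],
)

```text
clock: 10.07
tool_pos: [0.5521, 0.1202, 0.125]
orientation: [-179.9, -0.3, 5.1]
force: [3.4, 1.8, 9.7]
opening: 0.0353
gripper_force: 30.0
```

>>> play_rows(
  motion=[
    {"x": 0.0, "y": 0.0, "z": 0.0, "rx": 0.0, "ry": 0.0, "rz": -1.0},
    {"x": 0.0, "y": 0.0, "z": 0.0, "rx": 0.0, "ry": 0.0, "rz": -1.0},
  ],
)

```text
clock: 10.32
tool_pos: [0.552, 0.1202, 0.1249]
orientation: [-179.9, -0.3, 13.1]
force: [1.9, 2.8, 8.8]
opening: 0.0355
gripper_force: 30.0
```

>>> play_rows(
  motion=[
    {"x": 0.0, "y": 0.0, "z": 0.0, "rx": 0.0, "ry": 0.0, "rz": -1.0},
    {"x": 0.0, "y": 0.0, "z": 0.0, "rx": 0.0, "ry": 0.0, "rz": -1.0},
  ],
)

```text
clock: 10.58
tool_pos: [0.5521, 0.1203, 0.125]
orientation: [-180.0, -0.3, 21.1]
force: [1.3, 2.3, 8.8]
opening: 0.0354
gripper_force: 30.0
```

>>> play_rows(
  motion=[
    {"x": 0.0, "y": 0.0, "z": 0.0, "rx": 0.0, "ry": 0.0, "rz": -1.0},
    {"x": 0.0, "y": 0.0, "z": 0.0, "rx": 0.0, "ry": 0.0, "rz": -1.0},
  ],
)

```text
clock: 10.82
tool_pos: [0.5522, 0.1208, 0.1249]
orientation: [-180.0, -0.3, 29.1]
force: [3.6, 6.8, 4.8]
opening: 0.0352
gripper_force: 30.0
```

>>> play_rows(
  motion=[
    {"x": 0.0, "y": 0.0, "z": 0.0, "rx": 0.0, "ry": 0.0, "rz": 0.0},
    {"x": 0.0, "y": 0.0, "z": 0.0, "rx": 0.0, "ry": 0.0, "rz": 0.0},
  ],
)

```text
clock: 11.08
tool_pos: [0.5523, 0.1211, 0.1244]
orientation: [-180.0, -0.3, 29.0]
force: [5.4, 6.4, 2.5]
opening: 0.0353
gripper_force: 30.0
```

>>> play_rows(
  motion=[
    {"x": 0.0, "y": 0.0, "z": 0.0, "rx": 0.0, "ry": 0.0, "rz": 0.0},
    {"x": 0.0, "y": 0.0, "z": 0.0, "rx": 0.0, "ry": 0.0, "rz": 0.0},
    {"x": 0.0, "y": 0.0, "z": 0.0, "rx": 0.0, "ry": 0.0, "rz": 0.0},
    {"x": 0.0, "y": 0.0, "z": 0.0, "rx": 0.0, "ry": 0.0, "rz": 0.0},
  ],
  fingers=1.0,
)

```text
clock: 11.58
tool_pos: [0.55, 0.1188, 0.1231]
orientation: [-180.0, 0.0, 28.9]
force: [0.4, -0.1, 0.3]
opening: 0.0699
gripper_force: 0.0
```

Run:
```python
from h import *
o=ctrl.get_obs();print(o["joint_pos"],o["tool_pos"],o["opening"])
s=cams.snapshot("scene");cv2.imwrite("pics/scene2.png",s)
f=lambda a:cv2.resize(a[200:260,350:415],None,fx=6,fy=6,interpolation=2)
cv2.imwrite("pics/c2.png",np.hstack([f(cv2.imread("pics/scene1.png")),f(s)]))
```

```text
[ 3.21160705e+01  1.52552273e+01 -2.15987930e+01 -6.57599566e-03
 -5.31855300e+01  8.68360360e+01] [0.54997718 0.1188025  0.12308588] 0.06988708010766069
```

View pics/c2.png

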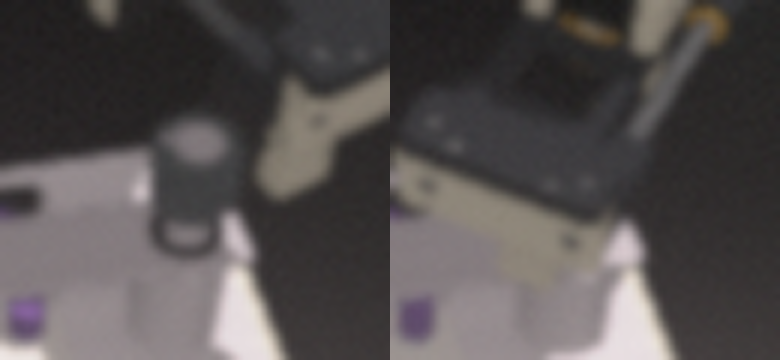

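>>> play_rows(
  motion=[
    {"x": 0.14, "y": -0.04, "z": 0.0, "rx": 0.0, "ry": 0.0, "rz": 0.0},
    {"x": 0.0, "y": 0.0, "z": 0.0, "rx": 0.0, "ry": 0.0, "rz": -1.0},
    {"x": 0.0, "y": 0.0, "z": 0.0, "rx": 0.0, "ry": 0.0, "rz": -1.0},
    {"x": 0.0, "y": 0.0, "z": 0.0, "rx": 0.0, "ry": 0.0, "rz": -1.0},
    {"x": 0.0, "y": 0.0, "z": 0.0, "rx": 0.0, "ry": 0.0, "rz": -1.0},
    {"x": 0.0, "y": 0.0, "z": 0.0, "rx": 0.0, "ry": 0.0, "rz": -1.0},
    {"x": 0.0, "y": 0.0, "z": 0.0, "rx": 0.0, "ry": 0.0, "rz": -1.0},
    {"x": 0.0, "y": 0.0, "z": 0.0, "rx": 0.0, "ry": 0.0, "rz": -1.0},
    {"x": 0.0, "y": 0.0, "z": 0.0, "rx": 0.0, "ry": 0.0, "rz": -1.0},
    {"x": 0.0, "y": 0.0, "z": 0.0, "rx": 0.0, "ry": 0.0, "rz": -1.0},
    {"x": 0.0, "y": 0.0, "z": 0.0, "rx": 0.0, "ry": 0.0, "rz": -1.0},
    {"x": 0.0, "y": 0.0, "z": 0.0, "rx": 0.0, "ry": 0.0, "rz": -1.0},
    {"x": 0.0, "y": 0.0, "z": 0.0, "rx": 0.0, "ry": 0.0, "rz": -1.0},
    {"x": 0.0, "y": 0.0, "z": 0.0, "rx": 0.0, "ry": 0.0, "rz": -1.0},
    {"x": 0.0, "y": 0.0, "z": 0.0, "rx": 0.0, "ry": 0.0, "rz": -1.0},
    {"x": 0.0, "y": 0.0, "z": 0.0, "rx": 0.0, "ry": 0.0, "rz": -1.0},
    {"x": 0.0, "y": 0.0, "z": 0.0, "rx": 0.0, "ry": 0.0, "rz": -1.0},
    {"x": 0.0, "y": 0.0, "z": 0.0, "rx": 0.0, "ry": 0.0, "rz": -1.0},
    {"x": 0.0, "y": 0.0, "z": 0.0, "rx": 0.0, "ry": 0.0, "rz": -1.0},
  ],
)

```text
clock: 14.0
tool_pos: [0.553, 0.1217, 0.1233]
orientation: [180.0, -0.0, 101.1]
force: [-0.6, 0.2, -0.9]
opening: 0.0879
gripper_force: 0.0
```

Run:
```python
from h import *
o=ctrl.get_obs();print(o["joint_pos"],o["tool_pos"],o["opening"])
s=cams.snapshot("scene");cv2.imwrite("pics/scene3.png",s)
f=lambda a:cv2.resize(a[200:260,350:415],None,fx=6,fy=6,interpolation=2)
cv2.imwrite("pics/c3.png",np.hstack([f(cv2.imread("pics/scene1.png")),f(s)]))
```

```text
[ 3.22143341e+01  1.55312794e+01 -2.11731627e+01  4.01654074e-05
 -5.32942226e+01  1.58876572e+02] [0.55300816 0.1217429  0.1233035 ] 0.08786734536330683
```

View pics/c3.png

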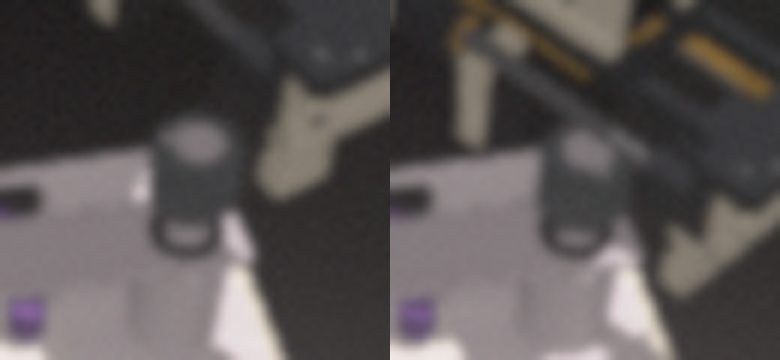

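The face has moved down from crop (192,140) to (197,152), about 2 px, and the shank gap is shorter. I'll quantify it.

Run:
```python
from h import *
a=cv2.imread("pics/scene1.png",0).astype(np.float32);s=cv2.imread("pics/scene3.png",0).astype(np.float32)
for nm,(x0,x1,y0,y1) in dict(head=(375,391,217,238),bar=(352,372,228,250)).items():
    T=cv2.resize(a[y0:y1,x0:x1],None,fx=10,fy=10,interpolation=2);S=cv2.resize(s[y0-5:y1+5,x0-5:x1+5],None,fx=10,fy=10,interpolation=2)
    _,v,_,l=cv2.minMaxLoc(cv2.matchTemplate(S,T,5));print(nm,v,(l[0]-50)/10,(l[1]-50)/10)
p=np.array([.552,.121,.158]);print(proj("scene",p),proj("scene",p-[0,0,.004]),proj("scene",p+[0,0,.002]))
```

```text
head 0.880066454410553 0.0 1.4
bar 0.9939125180244446 0.0 0.0
(np.float64(382.58140281441587), np.float64(222.93836061000468)) (np.float64(382.39136549232575), np.float64(224.12746157549776)) (np.float64(382.67683381529343), np.float64(222.34123003568686))
```

The head dropped +1.4 px, against about +1.2 px expected for a net 4 mm drop, so it has dropped. I'll turn the open gripper a little further back, then grip.

>>> play_rows(
  motion=[
    {"x": 0.0, "y": 0.0, "z": 0.0, "rx": 0.0, "ry": 0.0, "rz": -1.0},
    {"x": 0.0, "y": 0.0, "z": 0.0, "rx": 0.0, "ry": 0.0, "rz": -1.0},
    {"x": 0.0, "y": 0.0, "z": 0.0, "rx": 0.0, "ry": 0.0, "rz": 0.0},
  ],
)

```text
clock: 14.42
tool_pos: [0.5529, 0.1217, 0.1233]
orientation: [-180.0, -0.0, 108.9]
force: [0.0, 0.4, -0.4]
opening: 0.0874
gripper_force: 0.0
```

>>> play_rows(
  motion=[
    {"x": 0.0, "y": 0.0, "z": 0.0, "rx": 0.0, "ry": 0.0, "rz": 0.0},
    {"x": 0.0, "y": 0.0, "z": 0.0, "rx": 0.0, "ry": 0.0, "rz": 0.0},
    {"x": 0.0, "y": 0.0, "z": 0.0, "rx": 0.0, "ry": 0.0, "rz": 0.0},
    {"x": 0.0, "y": 0.0, "z": 0.0, "rx": 0.0, "ry": 0.0, "rz": 0.0},
    {"x": 0.0, "y": 0.0, "z": 0.0, "rx": 0.0, "ry": 0.0, "rz": 0.0},
    {"x": 0.0, "y": 0.0, "z": 0.0, "rx": 0.0, "ry": 0.0, "rz": 0.0},
    {"x": 0.0, "y": 0.0, "z": 0.0, "rx": 0.0, "ry": 0.0, "rz": 0.0},
    {"x": 0.0, "y": 0.0, "z": 0.0, "rx": 0.0, "ry": 0.0, "rz": 0.0},
  ],
  fingers=-1.0,
)

```text
clock: 15.42
tool_pos: [0.5518, 0.121, 0.123]
orientation: [-179.9, 0.0, 108.9]
force: [-5.2, -1.4, 2.8]
opening: 0.0356
gripper_force: 30.0
```

>>> play_rows(
  motion=[
    {"x": 0.0, "y": 0.0, "z": 0.003, "rx": 0.0, "ry": 0.0, "rz": 1.0},
    {"x": 0.0, "y": 0.0, "z": 0.003, "rx": 0.0, "ry": 0.0, "rz": 1.0},
    {"x": 0.0, "y": 0.0, "z": 0.003, "rx": 0.0, "ry": 0.0, "rz": 1.0},
    {"x": 0.0, "y": 0.0, "z": 0.003, "rx": 0.0, "ry": 0.0, "rz": 1.0},
    {"x": 0.0, "y": 0.0, "z": 0.003, "rx": 0.0, "ry": 0.0, "rz": 1.0},
  ],
)

```text
clock: 16.05
tool_pos: [0.552, 0.1212, 0.1228]
orientation: [-179.9, 0.0, 88.8]
force: [-4.8, -1.4, 2.6]
opening: 0.0358
gripper_force: 30.0
```

>>> play_rows(
  motion=[
    {"x": 0.0, "y": -0.04, "z": 0.003, "rx": 0.0, "ry": 0.0, "rz": 1.0},
    {"x": 0.0, "y": 0.0, "z": 0.003, "rx": 0.0, "ry": 0.0, "rz": 1.0},
    {"x": 0.0, "y": 0.0, "z": 0.003, "rx": 0.0, "ry": 0.0, "rz": 1.0},
    {"x": 0.0, "y": 0.0, "z": 0.003, "rx": 0.0, "ry": 0.0, "rz": 1.0},
    {"x": 0.0, "y": 0.0, "z": 0.003, "rx": 0.0, "ry": 0.0, "rz": 1.0},
    {"x": 0.0, "y": 0.0, "z": 0.003, "rx": 0.0, "ry": 0.0, "rz": 1.0},
    {"x": 0.0, "y": 0.0, "z": 0.003, "rx": 0.0, "ry": 0.0, "rz": 1.0},
    {"x": 0.0, "y": 0.0, "z": 0.003, "rx": 0.0, "ry": 0.0, "rz": 1.0},
    {"x": 0.0, "y": 0.0, "z": 0.003, "rx": 0.0, "ry": 0.0, "rz": 1.0},
    {"x": 0.0, "y": 0.0, "z": 0.003, "rx": 0.0, "ry": 0.0, "rz": 1.0},
    {"x": 0.0, "y": 0.0, "z": 0.003, "rx": 0.0, "ry": 0.0, "rz": 1.0},
    {"x": 0.0, "y": 0.0, "z": 0.003, "rx": 0.0, "ry": 0.0, "rz": 1.0},
    {"x": 0.0, "y": 0.0, "z": 0.003, "rx": 0.0, "ry": 0.0, "rz": 1.0},
    {"x": 0.0, "y": 0.0, "z": 0.003, "rx": 0.0, "ry": 0.0, "rz": 1.0},
    {"x": 0.0, "y": 0.0, "z": 0.003, "rx": 0.0, "ry": 0.0, "rz": 1.0},
    {"x": 0.0, "y": 0.0, "z": 0.003, "rx": 0.0, "ry": 0.0, "rz": 1.0},
    {"x": 0.0, "y": 0.0, "z": 0.003, "rx": 0.0, "ry": 0.0, "rz": 1.0},
    {"x": 0.0, "y": 0.0, "z": 0.003, "rx": 0.0, "ry": 0.0, "rz": 1.0},
  ],
)

```text
clock: 18.3
tool_pos: [0.5517, 0.121, 0.1218]
orientation: [180.0, 0.0, 16.8]
force: [-2.3, -2.4, 2.2]
opening: 0.0357
gripper_force: 30.0
```

>>> play_rows(
  motion=[
    {"x": 0.0, "y": 0.0, "z": 0.003, "rx": 0.0, "ry": 0.0, "rz": 1.0},
    {"x": 0.0, "y": 0.0, "z": 0.003, "rx": 0.0, "ry": 0.0, "rz": 1.0},
    {"x": 0.0, "y": 0.0, "z": 0.003, "rx": 0.0, "ry": 0.0, "rz": 1.0},
    {"x": 0.0, "y": 0.0, "z": 0.003, "rx": 0.0, "ry": 0.0, "rz": 1.0},
    {"x": 0.0, "y": 0.0, "z": 0.003, "rx": 0.0, "ry": 0.0, "rz": 1.0},
    {"x": 0.0, "y": 0.0, "z": 0.003, "rx": 0.0, "ry": 0.0, "rz": 1.0},
    {"x": 0.0, "y": 0.0, "z": 0.003, "rx": 0.0, "ry": 0.0, "rz": 1.0},
    {"x": 0.0, "y": 0.0, "z": 0.003, "rx": 0.0, "ry": 0.0, "rz": 1.0},
    {"x": 0.0, "y": 0.0, "z": 0.003, "rx": 0.0, "ry": 0.0, "rz": 1.0},
    {"x": 0.0, "y": 0.0, "z": 0.003, "rx": 0.0, "ry": 0.0, "rz": 1.0},
    {"x": 0.0, "y": 0.0, "z": 0.003, "rx": 0.0, "ry": 0.0, "rz": 1.0},
    {"x": 0.0, "y": 0.0, "z": 0.003, "rx": 0.0, "ry": 0.0, "rz": 1.0},
    {"x": 0.0, "y": 0.0, "z": 0.003, "rx": 0.0, "ry": 0.0, "rz": 1.0},
    {"x": 0.0, "y": 0.0, "z": 0.003, "rx": 0.0, "ry": 0.0, "rz": 1.0},
    {"x": 0.0, "y": 0.0, "z": 0.003, "rx": 0.0, "ry": 0.0, "rz": 1.0},
    {"x": 0.0, "y": 0.0, "z": 0.003, "rx": 0.0, "ry": 0.0, "rz": 1.0},
    {"x": 0.0, "y": 0.0, "z": 0.003, "rx": 0.0, "ry": 0.0, "rz": 1.0},
    {"x": 0.0, "y": 0.0, "z": 0.003, "rx": 0.0, "ry": 0.0, "rz": 1.0},
    {"x": 0.0, "y": 0.0, "z": 0.003, "rx": 0.0, "ry": 0.0, "rz": 1.0},
    {"x": 0.0, "y": 0.0, "z": 0.003, "rx": 0.0, "ry": 0.0, "rz": 1.0},
  ],
)

```text
clock: 20.8
tool_pos: [0.5514, 0.1208, 0.1202]
orientation: [179.9, -0.0, -63.2]
force: [-3.1, -3.1, 3.8]
opening: 0.0357
gripper_force: 30.0
```

>>> play_rows(
  motion=[
    {"x": 0.0, "y": 0.0, "z": 0.003, "rx": 0.0, "ry": 0.0, "rz": 1.0},
    {"x": 0.0, "y": 0.0, "z": 0.003, "rx": 0.0, "ry": 0.0, "rz": 1.0},
    {"x": 0.0, "y": 0.0, "z": 0.003, "rx": 0.0, "ry": 0.0, "rz": 1.0},
    {"x": 0.0, "y": 0.0, "z": 0.003, "rx": 0.0, "ry": 0.0, "rz": 1.0},
    {"x": 0.0, "y": 0.0, "z": 0.003, "rx": 0.0, "ry": 0.0, "rz": 1.0},
    {"x": 0.0, "y": 0.0, "z": 0.003, "rx": 0.0, "ry": 0.0, "rz": 1.0},
    {"x": 0.0, "y": 0.0, "z": 0.003, "rx": 0.0, "ry": 0.0, "rz": 1.0},
    {"x": 0.0, "y": 0.0, "z": 0.003, "rx": 0.0, "ry": 0.0, "rz": 1.0},
    {"x": 0.0, "y": 0.0, "z": 0.003, "rx": 0.0, "ry": 0.0, "rz": 1.0},
    {"x": 0.0, "y": 0.0, "z": 0.003, "rx": 0.0, "ry": 0.0, "rz": 1.0},
    {"x": 0.0, "y": 0.0, "z": 0.003, "rx": 0.0, "ry": 0.0, "rz": 1.0},
    {"x": 0.0, "y": 0.0, "z": 0.003, "rx": 0.0, "ry": 0.0, "rz": 1.0},
    {"x": 0.0, "y": 0.0, "z": 0.003, "rx": 0.0, "ry": 0.0, "rz": 1.0},
    {"x": 0.0, "y": 0.0, "z": 0.003, "rx": 0.0, "ry": 0.0, "rz": 1.0},
    {"x": 0.0, "y": 0.0, "z": 0.003, "rx": 0.0, "ry": 0.0, "rz": 1.0},
    {"x": 0.0, "y": 0.0, "z": 0.003, "rx": 0.0, "ry": 0.0, "rz": 1.0},
    {"x": 0.0, "y": 0.0, "z": 0.003, "rx": 0.0, "ry": 0.0, "rz": 1.0},
    {"x": 0.0, "y": 0.0, "z": 0.003, "rx": 0.0, "ry": 0.0, "rz": 1.0},
    {"x": 0.0, "y": 0.0, "z": 0.003, "rx": 0.0, "ry": 0.0, "rz": 1.0},
    {"x": 0.0, "y": 0.0, "z": 0.003, "rx": 0.0, "ry": 0.0, "rz": 1.0},
  ],
)

```text
clock: 23.3
tool_pos: [0.5513, 0.1211, 0.1187]
orientation: [180.0, -0.1, -143.2]
force: [-4.2, -2.3, 4.1]
opening: 0.0356
gripper_force: 30.0
```

```bash
python3 -c "
from plant import ctrl
o=ctrl.get_obs();print(o['joint_pos'],o['force'],o['moment'],o['orientation'])"
```

```text
[ 3.22598131e+01  1.56900057e+01 -2.16524666e+01  3.48551763e-03
 -5.27242651e+01 -8.54424088e+01] [-4.1758975  -2.30087334  4.10880016] [-0.54043885  1.63102886  0.03568583] [ 1.79997459e+02 -6.67465508e-02 -1.43180482e+02]
```

>>> play_rows(
  motion=[
    {"x": 0.0, "y": 0.0, "z": 0.002, "rx": 0.0, "ry": 0.0, "rz": 1.0},
    {"x": 0.0, "y": 0.0, "z": 0.002, "rx": 0.0, "ry": 0.0, "rz": 1.0},
    {"x": 0.0, "y": 0.0, "z": 0.002, "rx": 0.0, "ry": 0.0, "rz": 1.0},
    {"x": 0.0, "y": 0.0, "z": 0.002, "rx": 0.0, "ry": 0.0, "rz": 1.0},
    {"x": 0.0, "y": 0.0, "z": 0.002, "rx": 0.0, "ry": 0.0, "rz": 1.0},
    {"x": 0.0, "y": 0.0, "z": 0.002, "rx": 0.0, "ry": 0.0, "rz": 1.0},
    {"x": 0.0, "y": 0.0, "z": 0.002, "rx": 0.0, "ry": 0.0, "rz": 1.0},
    {"x": 0.0, "y": 0.0, "z": 0.002, "rx": 0.0, "ry": 0.0, "rz": 1.0},
    {"x": 0.0, "y": 0.0, "z": 0.002, "rx": 0.0, "ry": 0.0, "rz": 1.0},
    {"x": 0.0, "y": 0.0, "z": 0.002, "rx": 0.0, "ry": 0.0, "rz": 1.0},
    {"x": 0.0, "y": 0.0, "z": 0.002, "rx": 0.0, "ry": 0.0, "rz": 1.0},
    {"x": 0.0, "y": 0.0, "z": 0.002, "rx": 0.0, "ry": 0.0, "rz": 1.0},
    {"x": 0.0, "y": 0.0, "z": 0.002, "rx": 0.0, "ry": 0.0, "rz": 1.0},
    {"x": 0.0, "y": 0.0, "z": 0.002, "rx": 0.0, "ry": 0.0, "rz": 1.0},
    {"x": 0.0, "y": 0.0, "z": 0.002, "rx": 0.0, "ry": 0.0, "rz": 1.0},
    {"x": 0.0, "y": 0.0, "z": 0.002, "rx": 0.0, "ry": 0.0, "rz": 1.0},
    {"x": 0.0, "y": 0.0, "z": 0.002, "rx": 0.0, "ry": 0.0, "rz": 1.0},
    {"x": 0.0, "y": 0.0, "z": 0.002, "rx": 0.0, "ry": 0.0, "rz": 1.0},
    {"x": 0.0, "y": 0.0, "z": 0.002, "rx": 0.0, "ry": 0.0, "rz": 1.0},
    {"x": 0.0, "y": 0.0, "z": 0.002, "rx": 0.0, "ry": 0.0, "rz": 1.0},
  ],
)

```text
clock: 25.8
tool_pos: [0.5515, 0.1213, 0.1176]
orientation: [-180.0, -0.0, 136.8]
force: [-3.3, -2.3, 2.1]
opening: 0.0352
gripper_force: 30.0
```

>>> play_rows(
  motion=[
    {"x": 0.0, "y": 0.0, "z": 0.0, "rx": 0.0, "ry": 0.0, "rz": 1.0},
    {"x": 0.0, "y": 0.0, "z": 0.0, "rx": 0.0, "ry": 0.0, "rz": 0.0},
    {"x": 0.0, "y": 0.0, "z": 0.0, "rx": 0.0, "ry": 0.0, "rz": 0.0},
  ],
)

```text
clock: 26.18
tool_pos: [0.5516, 0.1212, 0.1175]
orientation: [-180.0, -0.0, 133.0]
force: [-3.3, -3.0, 3.0]
opening: 0.0355
gripper_force: 30.0
```

Run:
```python
from h import *
o=ctrl.get_obs();print(o["joint_pos"],o["tool_pos"],o["opening"],o["gripper_force"])
s=cams.snapshot("scene");cv2.imwrite("pics/scene4.png",s)
f=lambda a:cv2.resize(a[200:320,255:415],None,fx=2.4,fy=2.4,interpolation=2)
cv2.imwrite("pics/c4.png",np.hstack([f(cv2.imread("pics/scene3.png")),f(s)]))
```

```text
[ 3.22565778e+01  1.57784928e+01 -2.17141654e+01  9.26376390e-03
 -5.25497937e+01 -1.69226020e+02] [0.55157606 0.1212464  0.11754084] 0.0354529994862191 30.000396072864532
```

View pics/c4.png

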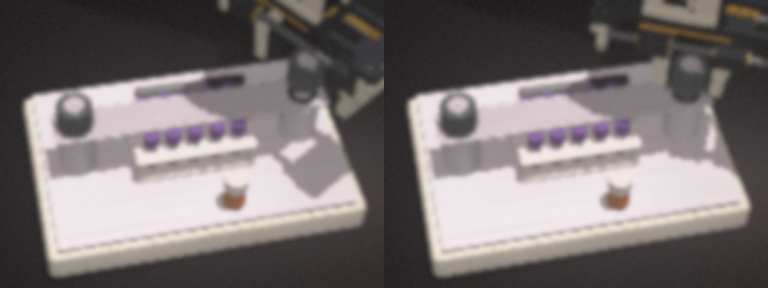

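The right half shows the head gripped at crop (688,78), now lower over the bar. The marker, vial and other bolt are unmoved, so I'll hand in.

```bash
python3 -c "
from plant import workorder
print(workorder.close_job())"
```

```text
the job is handed in; nothing more can be done
None
```

I turned the high bolt back about 120° until it dropped, then turned it forward about 336° on the thread (within the quarter-turn allowance), and handed the job in with the gripper still holding its head at about 26 s; no verdict came back, and nothing else on the mixer had visibly moved.

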